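# Sort salvaged board parts into the bench trays

## Task

Sort the parts stripped from old circuit boards. First put away the blown capacitor (the one with the swollen, rust-brown top): it goes into the red tray before you move any other part. Then put both heat sinks in the blue tray, and the good capacitor and the transformer in the yellow tray; set every part down gently, never dropped, standing upright on the tray floor and not on another part, and do not shift the solder reel or the screwdriver.

Things in the scene. Friction and masses are not known exactly. Their poses are not given: they have to be found in the camera images.
- blue_tray: Blue sorting tray, fixed to the bench, open on top, 140 x 170 x 35 mm high outside with 4 mm walls and a 4 mm floor (inside 132 x 162 mm, floor top 4 mm above the bench). Origin: centre of its underside; x along the 140 mm side, y along the 170 mm side, z up. Its neighbour may be as near as 20 mm.
- yellow_tray: Yellow sorting tray, fixed to the bench, open on top, 140 x 170 x 35 mm high outside with 4 mm walls and a 4 mm floor (inside 132 x 162 mm, floor top 4 mm above the bench). Origin: centre of its underside; x along the 140 mm side, y along the 170 mm side, z up. Its neighbour may be as near as 20 mm.
- red_tray: Red sorting tray, fixed to the bench, open on top, 140 x 170 x 35 mm high outside with 4 mm walls and a 4 mm floor (inside 132 x 162 mm, floor top 4 mm above the bench). Origin: centre of its underside; x along the 140 mm side, y along the 170 mm side, z up. Its neighbour may be as near as 20 mm.
- silver_heatsink: Bare aluminium heat sink: 6 upright fins on a base plate, 50 (x) x 36 (y) x 34 (z) mm, about 110 g. The fins run along its x, so its y faces are flat fin faces to grip (36 mm). Stands upright on the bench; origin at the centre of its underside, z up.
- black_heatsink: Black heat sink: 5 upright fins on a base plate, 42 (x) x 30 (y) x 45 (z) mm, about 100 g. The fins run along its x, so its y faces are flat fin faces to grip (30 mm). Stands upright on the bench; origin at the centre of its underside, z up.
- good_capacitor: Sound electrolytic capacitor: round can 35 mm in diameter and 50 mm high, blue sleeve with a pale stripe, flat silver top; about 60 g. Stands upright on the bench; origin at the centre of its underside, z up.
- blown_capacitor: Blown electrolytic capacitor: the same blue can, 35 mm in diameter and 50 mm high to the edge, but its top is swollen to a rust-brown dome 8 mm higher (58 mm in all); about 60 g. Stands upright on the bench; origin at the centre of its underside, z up.
- transformer: Small mains transformer: block of dark steel laminations 48 (x) x 24 (y) x 42 (z) mm with a copper-coloured winding that sticks out through it to 40 mm in y (34 mm wide in x, from 4 to 38 mm above the underside); about 320 g. Grip it across y on the winding (40 mm). Stands upright on the bench; origin at the centre of its underside, z up.
- solder_reel: Bystander: solder reel, green flanges 48 mm in diameter and 38 mm high, standing on end. May stand in the row among the parts; leave it where it is. Origin: centre of its underside.
- screwdriver: Bystander: screwdriver about 200 mm long and 26 mm thick lying on the bench to the left, beyond the trays' ends, roughly along world x. Leave it where it is.

How it is judged:
By the outcome, as a careful person would: the job done as asked, in the order asked, and still so for the second after the job is handed in, with the robot touching nothing.
It also fails if it takes over 136 s, if anything falls off the work surface, if the arm or the gripper's body presses on something with over 40 N, if the wrist force passes 120 N, or if a joint passes its speed limit or range.

## Robot

A 6-joint arm with a two-finger parallel gripper is mounted at the origin on the work surface. World frame = base frame: x ahead of the robot, y to its left, z up, the work surface at z = 0. Lengths are in m, angles in degrees, forces in N, time in s.
With the tool pointing down it reaches from about 0.3 to 0.75 m from the base axis. Payload 8.5 kg.
Tool frame: the origin (TCP) lies at the very end of the fingers, on their centre line; the grasp point (between the pads) lies 19 mm behind it (env.hold_point_z is the distance from the TCP to the grasp point, in m); z points along the fingers, y is the line along which they close (so a half turn about z gives the same grasp; the last joint's range is limited). The gripper opens to 85 mm and grips with 20 to 120 N. Pads are 22 mm wide; open, the fingers measure 114 mm over their backs; the gripper's body (76 mm by 85 mm) begins 54 mm behind the grasp point. The pads swing forward as they close: fully open they stand 13 mm farther back than shut.
Start: joints at [-87.164, 21.807, 74.336, -0, 83.858, -12.336], TCP at [0.144, -0.531, 0.231] pointing down, gripper open.
Joint ranges: [-178.18, 178.18], [-50.72, 133.34], [12.68, 142.11], [-81.47, 261.47], [9.98, 163.14], [-165.26, 165.26]. Speed limits (degrees/s): [136.94, 136.94, 180, 180, 180, 180].

## Interface

Orientations are given as a 3x3 rotation matrix whose columns are the frame's x, y, z axes.
In Python, from rig import env, optics gives the robot as it stands.
- The arm moves only by the shell command python3 -m jog 'ROWS' [OPENING] [FORCE]. ROWS is JSON, a list of rows, each an object with "linear": the shift along the tool's x, y, z in units of 40 mm (1.0 is 40 mm), a list of three; "roll": the turn about the tool's z in units of 5 degrees (1.0 is 5 degrees). A call has 1 to 12 rows; each row shifts and turns the commanded pose from where the row before left it, along the tool's axes as they then stand; what a row does not reach is not made up. A row lasts 1/12 s, in which the tool goes at most 41.7 mm and 7.16 degrees, less where a joint would pass 70% of its speed; a pose out of reach is approached as far as the arm can. A call is refused whole if a number of a shift passes 1 or a number of a turn 1, either way. A call with a gripper value outside its range is refused whole. OPENING is the opening, from -1 (shut) to 1 (fully open), set as the call begins (- or left out, the last holds). The fingers move at their own pace and stop on an object; FORCE is the grip in N (left out, the last holds). Time passes only in rows, so rows that do not move let the fingers close. It gives the time, the measured TCP pose, the force, the opening and the grip force at its end, in the units of the state.
- env.observe(): the state, without advancing time (a new reading comes with each control period).
- optics.get_image(name): name is "scene" or "top" or "wrist"; returns the picture (480x640x3 uint8, red, green, blue); there is no depth.
- optics.calibration(name): a dict with "fov_y" (degrees; the focal length in pixels is half the picture's height over the tangent of half this angle, whatever the lens; pixels are square), "cx", "cy" (the principal point, pixels), "T" (4x4, takes a point from camera to world coordinates). Camera axes: x right, y down, z forward; pixel columns grow to the right and rows downward; lengths in m; the calibration is good to about 2 mm. A picture is of the moment at which its call begins: read the wrist's pose just before it. calibration takes no time and is no camera call; for the wrist camera it gives the pose at the moment of the call.
- env.close_job(): hands the job in; it is judged then, once.
The state is a dict: "time_s": time; "q": joint angles; "qvel": joint speeds; "joint_efforts": joint torques, N m; "position": TCP position; "tool_rot": TCP orientation; "ft_force": force on the tool from outside, world axes, zero at the start; "wrist_torque": the same for the moment, N m; "grip_width": finger opening in m; "gripper_force": force on a finger pad.
Only numpy, scipy, OpenCV 4.12 (cv2) and the standard library are available. Lean on these libraries where they do the work, as an engineer would, in place of code of your own. Each camera call takes 0.05 s, during which the arm holds its last target. There are 200 camera calls.

## Working session

There is one attempt and no reset: what is moved stays moved. The work goes in short steps, Python scripts to look and compute and a shell command to move; the robot and the scene stay as the last step left them, time stands still between calls to the robot, and variables do not carry over. Pictures are saved under pics/ and viewed, at most 14 in all, crops included, and the job is handed in when it is done.

```bash
mkdir -p pics; ls
python3 - <<'E'
from rig import env, optics
import cv2,numpy as np
for n in("top","scene"):
    c=optics.calibration(n);print(n,c["fov_y"],c["cx"],c["cy"],c.keys(),np.round(c["T"],4).tolist())
    cv2.imwrite(f"pics/{n}0.png",optics.get_image(n)[:,:,::-1])
s=env.observe();print(s["time_s"],s["position"],np.round(s["tool_rot"],3).tolist(),s["grip_width"],env.hold_point_z)
E
```

```text
pics
top 51.91994763979329 324.5462371372976 246.33096038937717 dict_keys(['fov_y', 'cx', 'cy', 'T']) [[-0.0217, -0.9962, 0.0838, 0.4017], [-0.9995, 0.0236, 0.0221, 0.0553], [-0.024, -0.0833, -0.9962, 1.0943], [0.0, 0.0, 0.0, 1.0]]
scene 50.798308331237436 314.91281731438715 232.58944532847278 dict_keys(['fov_y', 'cx', 'cy', 'T']) [[-0.2254, 0.4946, -0.8394, 1.3533], [0.974, 0.1351, -0.182, 0.2643], [0.0234, -0.8586, -0.5122, 0.5711], [0.0, 0.0, 0.0, 1.0]]
0.1 [ 0.14388541 -0.5305884   0.2307971 ] [[0.965, 0.262, -0.0], [0.262, -0.965, 0.001], [0.0, -0.001, -1.0]] 0.08499021598489354 0.0187
```

View pics/top0.png

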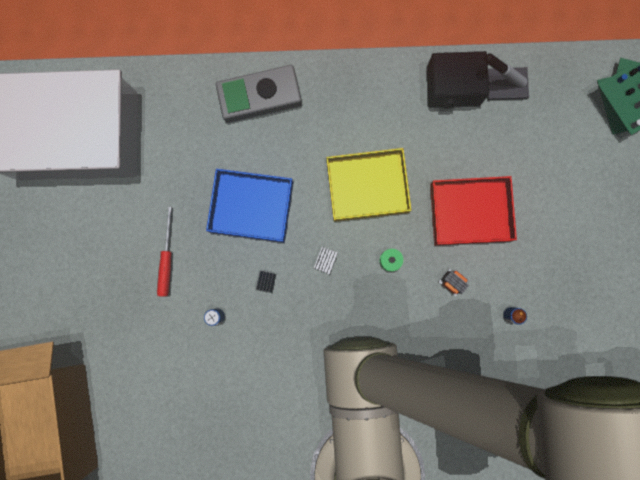

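View pics/scene0.png

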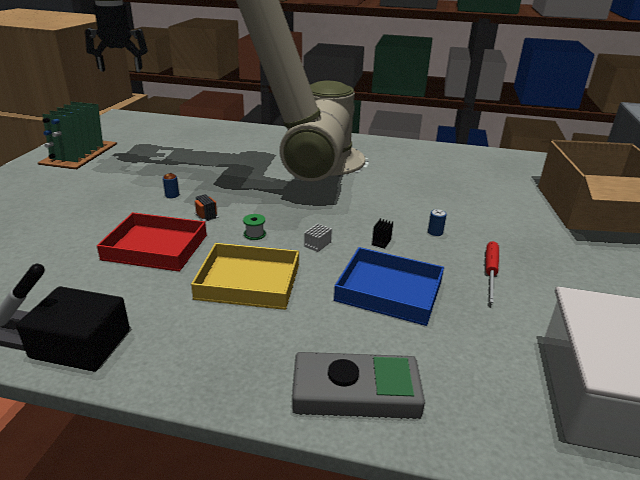

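The top view shows, left to right: good cap (214,317), black sink (266,282), silver sink (325,261), reel (392,260), transformer (455,282) and blown cap (515,316). The tray centres are blue (250,206), yellow (369,185) and red (474,211). The scene view shows the same parts from the front, with the blown cap at (171,185) and the good cap at (437,222). I'll magnify both for accuracy.

Run:
```python
import cv2,numpy as np
a=cv2.imread("pics/top0.png");b=cv2.imread("pics/scene0.png")
R=lambda i,x,y:cv2.resize(i[y:y+60,x:x+66],None,fx=4,fy=4,interpolation=cv2.INTER_CUBIC)
P=[(a,180,285),(a,233,252),(a,292,231),(a,422,252),(a,482,285),(b,400,190),(b,350,203),(b,285,207),(b,172,177),(b,137,155)]
t=[cv2.copyMakeBorder(cv2.resize(i[y:y+60,x:x+60],None,fx=2.6,fy=2.6,interpolation=cv2.INTER_CUBIC),0,2,0,2,cv2.BORDER_CONSTANT) for i,x,y in P]
cv2.imwrite("pics/zoom.png",np.vstack([np.hstack(t[:5]),np.hstack(t[5:])]))
```

```text
(no output)
```

View pics/zoom.png

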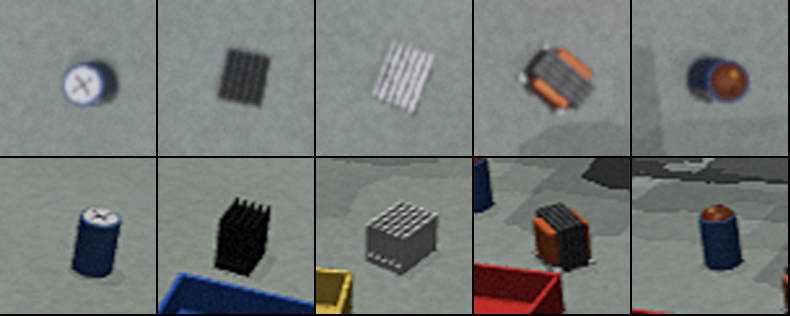

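The zoom gives top-face centres to about 0.5 px. I also have the fin directions: black leans slightly, silver leans more, and the transformer's long side runs down-right at about 40°.

```bash
cat > h.py <<'E'
from rig import env, optics
import numpy as np, cv2
def ray(c,p):
    f=240/np.tan(np.radians(c["fov_y"]/2)); d=np.array([(p[0]-c["cx"])/f,(p[1]-c["cy"])/f,1])
    T=np.array(c["T"]); return T[:3,3],T[:3,:3]@(d/np.linalg.norm(d))
def plane(c,p,z):
    o,d=ray(c,p); return o+d*(z-o[2])/d[2]
def tri(rs):
    A=sum(np.eye(3)-np.outer(d,d) for o,d in rs); b=sum((np.eye(3)-np.outer(d,d))@o for o,d in rs)
    X=np.linalg.solve(A,b); return X,[np.linalg.norm(np.cross(X-o,d)) for o,d in rs]
def proj(c,X):
    T=np.array(c["T"]); p=T[:3,:3].T@(np.array(X)-T[:3,3]); f=240/np.tan(np.radians(c["fov_y"]/2)); return np.array([c["cx"]+f*p[0]/p[2],c["cy"]+f*p[1]/p[2]])
E
python3 - <<'E'
from h import *
a=optics.calibration("top");b=optics.calibration("scene")
for n,p,q in [("good",(212.3,317.7),(438.5,212.7)),("black",(266.5,281.6),(383.5,223)),("silver",(325.8,260.6),(318.1,229.3)),("trafo",(455.5,282),(205.8,198.9)),("blown",(518.9,315.8),(170.1,175.4))]:
    X,r=tri([ray(a,p),ray(b,q)]);print(n,X.round(4),np.round(r,4))
for n,ps in [("black",[(229,50),(219,100)]),("silver",[(390,42),(374,97)]),("trafo",[(537,52),(588,98)])]:
    u,v=[plane(a,np.array(p)/2.6+200,.04) for p in ps];d=v-u;print(n,"x dir deg",np.degrees(np.arctan2(d[1],d[0])).round(1))
for n,ps in dict(blue=[(216,170),(293,179),(285,242),(207,233)],yellow=[(327,156),(404,149),(411,213),(333,221)],red=[(432,181),(513,177),(516,241),(435,246)]).items():
    C=np.array([plane(a,p,.035) for p in ps]);e=C[1]-C[0];g=C[3]-C[0]
    print(n,C.mean(0).round(3),"len",np.linalg.norm(e).round(3),np.linalg.norm(g).round(3),"y dir",np.degrees(np.arctan2(-e[1],-e[0])).round(1))
print(plane(a,(392,260),.038))
E
```

```text
good [0.3438 0.3198 0.0489] [0.0007 0.0007]
black [0.4172 0.2061 0.0461] [0.0024 0.0024]
silver [0.4599 0.077  0.035 ] [0.0002 0.0002]
trafo [ 0.4078 -0.1964  0.0431] [0.0002 0.0002]
blown [ 0.3348 -0.3206  0.0542] [0.0009 0.0009]
black x dir deg 167.8
silver x dir deg 162.4
trafo x dir deg -134.1
blue [0.583 0.239 0.035] len 0.171 0.14 y dir 81.7
yellow [ 0.623 -0.02   0.035] len 0.169 0.144 y dir 93.7
red [ 0.559 -0.245  0.035] len 0.175 0.142 y dir 91.3
[ 0.4577959  -0.06492009  0.038     ]
```

```bash
cat >> h.py <<'E'
def go(x,y,z,yaw=None):
    s=env.observe();R=np.array(s["tool_rot"]);p=np.array(s["position"]);y0=np.degrees(np.arctan2(R[1,0],R[0,0]))
    yaw=y0 if yaw is None else yaw
    c,k=np.cos(np.radians(yaw)),np.sin(np.radians(yaw)); D=np.array([[c,k,0],[k,-c,0],[0,0,-1]])
    print("t",round(s["time_s"],2),"yaw",y0.round(1),"roll units",round(-((yaw-y0+180)%360-180)/5,2),"then lin units",(D.T@(np.array([x,y,z])-p)/.04).round(2),"pos",p.round(4),"q1,q6",np.round(s["q"],0)[[0,5]],"w",round(s["grip_width"],4),"F",np.round(s["ft_force"],1))
E
python3 -c "
from h import *
go(.335,-.3206,.15)"
```

```text
t 0.1 yaw 15.2 roll units -0.0 then lin units [ 5.99 -3.82  2.02] pos [ 0.1439 -0.5306  0.2308] q1,q6 [-87. -12.] w 0.085 F [ 0.5 -0.   0. ]
```

```bash
python3 -m jog '[{"linear":[0.6,-0.38,0.2],"roll":0},{"linear":[0.6,-0.38,0.2],"roll":0},{"linear":[0.6,-0.38,0.2],"roll":0},{"linear":[0.6,-0.38,0.2],"roll":0},{"linear":[0.6,-0.38,0.2],"roll":0},{"linear":[0.6,-0.38,0.2],"roll":0},{"linear":[0.6,-0.38,0.2],"roll":0},{"linear":[0.6,-0.38,0.2],"roll":0},{"linear":[0.6,-0.38,0.2],"roll":0},{"linear":[0.6,-0.38,0.2],"roll":0},{"linear":[0,0,0],"roll":0},{"linear":[0,0,0],"roll":0}]' 1 30
python3 - <<'E'
from h import *
go(.335,-.3206,.15)
c=optics.calibration("wrist");i=optics.get_image("wrist")[:,:,::-1].copy();print(c["fov_y"],np.round(c["T"],3).tolist())
for z in(0,.058):
    u=proj(c,(.335,-.3206,z));print(u);cv2.circle(i,tuple(int(v) for v in u),3,(0,255,0),-1)
cv2.imwrite("pics/w1.png",i)
E
```

```text
time_s: 1.1
position: [0.3363, -0.3202, 0.1509]
tool_rot: [[0.964, 0.264, -0.001], [0.264, -0.964, 0.001], [-0.0, -0.001, -1.0]]
ft_force: [0.1, 0.7, 0.9]
grip_width: 0.0852
gripper_force: 0.0
t 1.1 yaw 15.3 roll units -0.0 then lin units [-0.03  0.    0.02] pos [ 0.3363 -0.3202  0.1509] q1,q6 [-58.  16.] w 0.0852 F [0.1 0.7 0.9]
69.70112118213778 [[0.264, -0.928, -0.261, 0.403], [-0.965, -0.254, -0.071, -0.302], [-0.001, 0.271, -0.963, 0.293], [0.0, 0.0, 0.0, 1.0]]
[319.13268941 224.26103241]
[319.15851759 243.33317454]
```

View pics/w1.png

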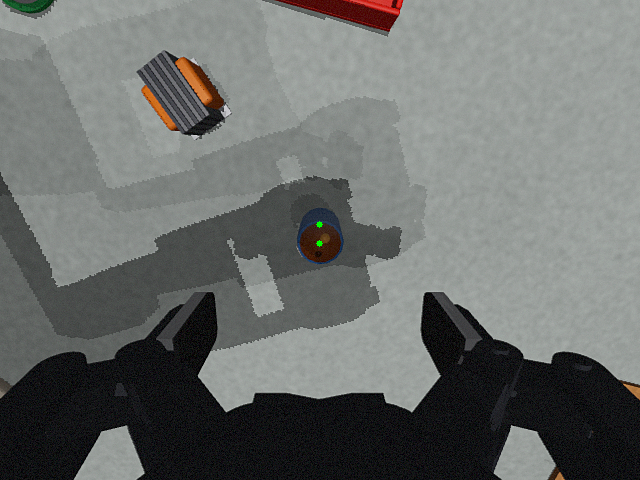

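The dome is at (320,241) against a predicted (319,243), so the position is confirmed. I'll descend and grip.

```bash
python3 -m jog '[{"linear":[-0.02,0,0.8],"roll":0},{"linear":[0,0,0.8],"roll":0},{"linear":[0,0,0.8],"roll":0},{"linear":[0,0,0.6],"roll":0},{"linear":[0,0,0.3],"roll":0},{"linear":[0,0,0],"roll":0}]' 1 30 && python3 -m jog '[{"linear":[0,0,0],"roll":0},{"linear":[0,0,0],"roll":0},{"linear":[0,0,0],"roll":0},{"linear":[0,0,0],"roll":0},{"linear":[0,0,0],"roll":0},{"linear":[0,0,0],"roll":0},{"linear":[0,0,0],"roll":0},{"linear":[0,0,0],"roll":0},{"linear":[0,0,0],"roll":0},{"linear":[0,0,0],"roll":0}]' -1 30
```

```text
time_s: 1.65
position: [0.3338, -0.3216, 0.0173]
tool_rot: [[0.966, 0.26, -0.002], [0.26, -0.966, 0.004], [-0.001, -0.004, -1.0]]
ft_force: [-0.8, 0.1, 0.6]
grip_width: 0.0854
gripper_force: 0.0
time_s: 2.48
position: [0.3353, -0.322, 0.0203]
tool_rot: [[0.965, 0.262, 0.001], [0.262, -0.965, -0.002], [0.0, 0.002, -1.0]]
ft_force: [-1.5, -0.4, 6.3]
grip_width: 0.0339
gripper_force: 29.4
```

```bash
python3 -m jog '[{"linear":[0,0,-0.3],"roll":0},{"linear":[0,0,-0.6],"roll":0},{"linear":[0,0,-0.8],"roll":0},{"linear":[0,0,-0.6],"roll":0},{"linear":[0,0,-0.2],"roll":0},{"linear":[0,0,0],"roll":0}]' -1 30
python3 -c "
from h import *
go(.559,-.245,.12)"
```

```text
time_s: 2.98
position: [0.3355, -0.3222, 0.1212]
tool_rot: [[0.965, 0.262, 0.002], [0.262, -0.965, -0.004], [0.001, 0.004, -1.0]]
ft_force: [-0.6, -0.9, -1.5]
grip_width: 0.034
gripper_force: 30.1
t 2.98 yaw 15.2 roll units -0.0 then lin units [ 5.9  -0.4   0.03] pos [ 0.3355 -0.3222  0.1212] q1,q6 [-58.  16.] w 0.034 F [-0.6 -0.9 -1.5]
```

```bash
python3 -m jog '[{"linear":[0.4,-0.05,0],"roll":0},{"linear":[0.8,-0.05,0],"roll":0},{"linear":[0.9,-0.05,0],"roll":0},{"linear":[0.9,-0.05,0],"roll":0},{"linear":[0.9,-0.05,0],"roll":0},{"linear":[0.9,-0.05,0],"roll":0},{"linear":[0.7,-0.05,0],"roll":0},{"linear":[0.4,-0.05,0],"roll":0},{"linear":[0,0,0],"roll":0},{"linear":[0,0,0],"roll":0}]' && python3 -m jog '[{"linear":[0,0,0.5],"roll":0},{"linear":[0,0,0.8],"roll":0},{"linear":[0,0,0.6],"roll":0},{"linear":[0,0,0.3],"roll":0},{"linear":[0,0,0],"roll":0},{"linear":[0,0,0],"roll":0}]'
python3 - <<'E'
from h import *
go(.559,-.245,.0243)
cv2.imwrite("pics/w2.png",optics.get_image("wrist")[:,:,::-1])
E
```

```text
time_s: 3.82
position: [0.5583, -0.2436, 0.1173]
tool_rot: [[0.965, 0.263, -0.003], [0.263, -0.965, 0.002], [-0.002, -0.002, -1.0]]
ft_force: [0.1, -0.1, -0.3]
grip_width: 0.0341
gripper_force: 30.1
time_s: 4.32
position: [0.5576, -0.2447, 0.0308]
tool_rot: [[0.965, 0.261, -0.002], [0.261, -0.965, 0.001], [-0.001, -0.001, -1.0]]
ft_force: [-0.3, -0.9, -0.1]
grip_width: 0.0346
gripper_force: 30.1
t 4.32 yaw 15.1 roll units -0.0 then lin units [0.03 0.02 0.16] pos [ 0.5576 -0.2447  0.0308] q1,q6 [-35.  40.] w 0.0346 F [-0.3 -0.9 -0.1]
```

View pics/w2.png

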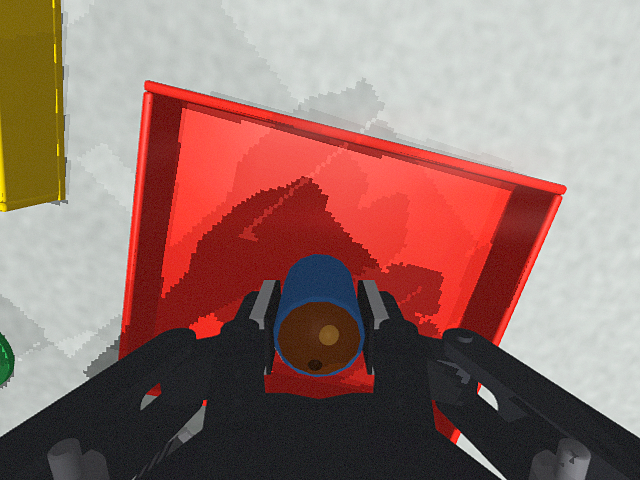

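The blown cap hangs upright in the pads in the middle of the red tray. I'll lower it gently until it touches the floor.

```bash
python3 -m jog '[{"linear":[0,0,0.06],"roll":0},{"linear":[0,0,0.04],"roll":0},{"linear":[0,0,0],"roll":0},{"linear":[0,0,0],"roll":0}]' && python3 -m jog '[{"linear":[0,0,0.03],"roll":0},{"linear":[0,0,0.03],"roll":0},{"linear":[0,0,0],"roll":0},{"linear":[0,0,0],"roll":0}]'
```

```text
time_s: 4.7
position: [0.5587, -0.2444, 0.0277]
tool_rot: [[0.965, 0.262, 0.001], [0.262, -0.965, -0.0], [0.0, 0.0, -1.0]]
ft_force: [1.4, -0.1, -0.3]
grip_width: 0.034
gripper_force: 30.1
time_s: 5.03
position: [0.5586, -0.2442, 0.0248]
tool_rot: [[0.965, 0.262, -0.0], [0.262, -0.965, 0.0], [-0.0, -0.0, -1.0]]
ft_force: [-0.0, 0.4, -0.3]
grip_width: 0.0342
gripper_force: 30.1
```

```bash
python3 -m jog '[{"linear":[0,0,0.03],"roll":0},{"linear":[0,0,0],"roll":0},{"linear":[0,0,0],"roll":0}]' && python3 -m jog '[{"linear":[0,0,0.03],"roll":0},{"linear":[0,0,0],"roll":0},{"linear":[0,0,0],"roll":0}]'
```

```text
time_s: 5.28
position: [0.5588, -0.2443, 0.0244]
tool_rot: [[0.965, 0.262, 0.001], [0.262, -0.965, -0.0], [0.0, 0.001, -1.0]]
ft_force: [-1.4, 1.7, 5.3]
grip_width: 0.0341
gripper_force: 30.6
time_s: 5.53
position: [0.5588, -0.2443, 0.0243]
tool_rot: [[0.965, 0.262, 0.001], [0.262, -0.965, -0.001], [0.001, 0.001, -1.0]]
ft_force: [-4.2, 3.1, 13.7]
grip_width: 0.0345
gripper_force: 31.6
```

Floor contact is confirmed. Release, lift, and roll for the silver heat sink.

```bash
python3 -m jog '[{"linear":[0,0,0],"roll":0},{"linear":[0,0,0],"roll":0},{"linear":[0,0,0],"roll":0},{"linear":[0,0,0],"roll":0}]' 0.4 && python3 -m jog '[{"linear":[0,0,-0.3],"roll":0},{"linear":[0,0,-0.6],"roll":0},{"linear":[0,0,-0.8],"roll":0},{"linear":[0,0,-0.8],"roll":0.56},{"linear":[0,0,-0.7],"roll":1},{"linear":[0,0,0],"roll":1},{"linear":[0,0,0],"roll":1},{"linear":[0,0,0],"roll":1},{"linear":[0,0,0],"roll":1},{"linear":[0,0,0],"roll":1},{"linear":[0,0,0],"roll":0},{"linear":[0,0,0],"roll":0}]' 1
python3 -c "
from h import *
go(.46,.077,.15,-17.6)"
```

```text
time_s: 5.87
position: [0.5585, -0.2443, 0.0222]
tool_rot: [[0.965, 0.262, -0.0], [0.262, -0.965, 0.0], [-0.0, -0.0, -1.0]]
ft_force: [1.0, 0.1, -0.8]
grip_width: 0.0596
gripper_force: 0.0
time_s: 6.87
position: [0.5586, -0.2443, 0.1503]
tool_rot: [[0.954, -0.3, -0.0], [-0.3, -0.954, 0.0], [-0.0, -0.0, -1.0]]
ft_force: [0.3, -0.2, -0.3]
grip_width: 0.0855
gripper_force: 0.0
t 6.87 yaw -17.5 roll units 0.02 then lin units [-4.78 -6.91  0.01] pos [ 0.5586 -0.2443  0.1503] q1,q6 [-35.  73.] w 0.0855 F [ 0.3 -0.2 -0.3]
```

```bash
python3 -m jog '[{"linear":[-0.48,-0.69,0],"roll":0},{"linear":[-0.48,-0.69,0],"roll":0},{"linear":[-0.48,-0.69,0],"roll":0},{"linear":[-0.48,-0.69,0],"roll":0},{"linear":[-0.48,-0.69,0],"roll":0},{"linear":[-0.48,-0.69,0],"roll":0},{"linear":[-0.48,-0.69,0],"roll":0},{"linear":[-0.48,-0.69,0],"roll":0},{"linear":[-0.48,-0.69,0],"roll":0},{"linear":[-0.46,-0.69,0],"roll":0},{"linear":[0,0,0],"roll":0},{"linear":[0,0,0],"roll":0}]'
python3 - <<'E'
from h import *
go(.46,.077,.15)
c=optics.calibration("wrist");i=optics.get_image("wrist")[:,:,::-1].copy();np.save("c3.npy",c,allow_pickle=True)
for z in(0,.034):
    u=proj(c,(.46,.077,z));print(u)
cv2.circle(i,tuple(int(v) for v in u),3,(0,255,0),-1)
t=optics.get_image("top")[130:340,190:530,::-1]
cv2.imwrite("pics/w3.png",np.vstack([i[60:400,100:540],cv2.resize(t,(440,260))]))
E
```

```text
time_s: 7.87
position: [0.4596, 0.0778, 0.1507]
tool_rot: [[0.955, -0.298, 0.0], [-0.298, -0.955, -0.0], [0.0, 0.0, -1.0]]
ft_force: [0.4, -0.1, 0.3]
grip_width: 0.0853
gripper_force: 0.0
t 7.87 yaw -17.3 roll units -0.0 then lin units [0.02 0.02 0.02] pos [0.4596 0.0778 0.1507] q1,q6 [ -5. 102.] w 0.0853 F [ 0.4 -0.1  0.3]
[319.83671365 222.13855089]
[319.99461842 232.08352993]
```

View pics/w3.png

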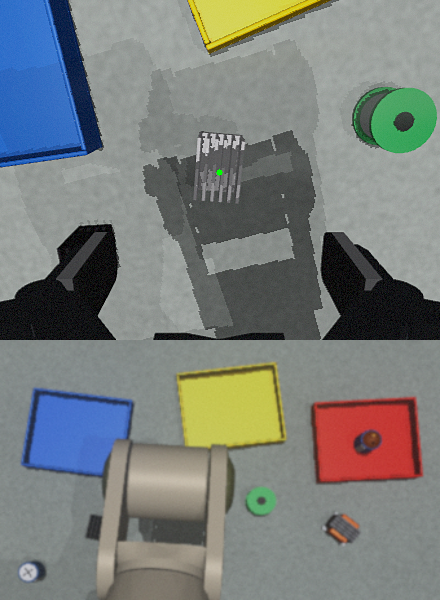

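The blown cap stands upright in the red tray. The silver sink is centred on my prediction, with its fins turned about 3° further clockwise. I'll correct the roll, descend and grip.

```bash
python3 -m jog '[{"linear":[0,0,0.5],"roll":0.6},{"linear":[0,0,0.9],"roll":0},{"linear":[0,0,0.9],"roll":0},{"linear":[0,0,0.7],"roll":0},{"linear":[0,0,0.4],"roll":0},{"linear":[0,0,0.15],"roll":0},{"linear":[0,0,0],"roll":0},{"linear":[0,0,0],"roll":0}]' 1 30 && python3 -m jog '[{"linear":[0,0,0],"roll":0},{"linear":[0,0,0],"roll":0},{"linear":[0,0,0],"roll":0},{"linear":[0,0,0],"roll":0},{"linear":[0,0,0],"roll":0},{"linear":[0,0,0],"roll":0},{"linear":[0,0,0],"roll":0},{"linear":[0,0,0],"roll":0},{"linear":[0,0,0],"roll":0}]' -1 35
```

```text
time_s: 8.63
position: [0.4607, 0.076, 0.0091]
tool_rot: [[0.936, -0.353, 0.001], [-0.353, -0.936, -0.0], [0.001, -0.0, -1.0]]
ft_force: [1.5, 0.3, -0.5]
grip_width: 0.0855
gripper_force: 0.0
time_s: 9.38
position: [0.4603, 0.0767, 0.0093]
tool_rot: [[0.936, -0.352, 0.001], [-0.352, -0.936, -0.0], [0.001, -0.0, -1.0]]
ft_force: [-2.2, -1.5, 6.2]
grip_width: 0.0355
gripper_force: 35.5
```

```bash
python3 -m jog '[{"linear":[0,0,-0.3],"roll":0},{"linear":[0,0,-0.6],"roll":0},{"linear":[0,0,-0.8],"roll":-0.46},{"linear":[0,0,-0.6],"roll":-1},{"linear":[0,0,-0.2],"roll":-1},{"linear":[0,0,0],"roll":-1},{"linear":[0,0,0],"roll":-1},{"linear":[0,0,0],"roll":-1},{"linear":[0,0,0],"roll":-1},{"linear":[0,0,0],"roll":-1},{"linear":[0,0,0],"roll":-1},{"linear":[0,0,0],"roll":-1}]' && python3 -m jog '[{"linear":[0,0,0],"roll":-1},{"linear":[0,0,0],"roll":-1},{"linear":[0,0,0],"roll":-1},{"linear":[0,0,0],"roll":-1},{"linear":[0,0,0],"roll":-1},{"linear":[0,0,0],"roll":-1},{"linear":[0,0,0],"roll":-1},{"linear":[0,0,0],"roll":-1},{"linear":[0,0,0],"roll":-1},{"linear":[0,0,0],"roll":-1},{"linear":[0,0,0],"roll":-1},{"linear":[0,0,0],"roll":0}]'
python3 -c "
from h import *
go(.5775,.2014,.11,81.7)"
```

```text
time_s: 10.38
position: [0.4598, 0.0767, 0.1086]
tool_rot: [[0.892, 0.453, -0.0], [0.453, -0.892, 0.0], [-0.0, -0.0, -1.0]]
ft_force: [0.1, 0.3, -0.5]
grip_width: 0.0355
gripper_force: 35.3
time_s: 11.38
position: [0.4598, 0.0767, 0.1086]
tool_rot: [[0.142, 0.99, -0.0], [0.99, -0.142, -0.0], [-0.0, -0.0, -1.0]]
ft_force: [0.1, -0.7, -0.3]
grip_width: 0.0358
gripper_force: 35.3
t 11.38 yaw 81.9 roll units 0.03 then lin units [ 3.51  2.46 -0.03] pos [0.4598 0.0767 0.1086] q1,q6 [-5.  3.] w 0.0358 F [ 0.1 -0.7 -0.3]
```

```bash
python3 -m jog '[{"linear":[0.4,0.28,0],"roll":0},{"linear":[0.7,0.5,0],"roll":0},{"linear":[0.7,0.5,0],"roll":0},{"linear":[0.7,0.5,0],"roll":0},{"linear":[0.6,0.4,0],"roll":0},{"linear":[0.4,0.28,0],"roll":0},{"linear":[0,0,0],"roll":0},{"linear":[0,0,0],"roll":0}]' && python3 -m jog '[{"linear":[0,0,0.4],"roll":0},{"linear":[0,0,0.7],"roll":0},{"linear":[0,0,0.6],"roll":0},{"linear":[0,0,0.4],"roll":0},{"linear":[0,0,0.14],"roll":0},{"linear":[0,0,0],"roll":0},{"linear":[0,0,0],"roll":0}]'
python3 - <<'E'
from h import *
go(.5775,.2014,.0133)
cv2.imwrite("pics/w4.png",optics.get_image("wrist")[:,:,::-1])
E
```

```text
time_s: 12.05
position: [0.5775, 0.2014, 0.108]
tool_rot: [[0.146, 0.989, -0.001], [0.989, -0.146, -0.0], [-0.0, -0.001, -1.0]]
ft_force: [0.5, -0.3, -1.0]
grip_width: 0.0357
gripper_force: 35.2
time_s: 12.63
position: [0.5778, 0.2005, 0.0198]
tool_rot: [[0.146, 0.989, 0.001], [0.989, -0.146, 0.0], [0.0, 0.001, -1.0]]
ft_force: [0.6, -0.1, -0.4]
grip_width: 0.0352
gripper_force: 35.2
t 12.63 yaw 81.6 roll units -0.0 then lin units [ 0.02 -0.01  0.16] pos [0.5778 0.2005 0.0198] q1,q6 [ 8. 16.] w 0.0352 F [ 0.6 -0.1 -0.4]
```

View pics/w4.png

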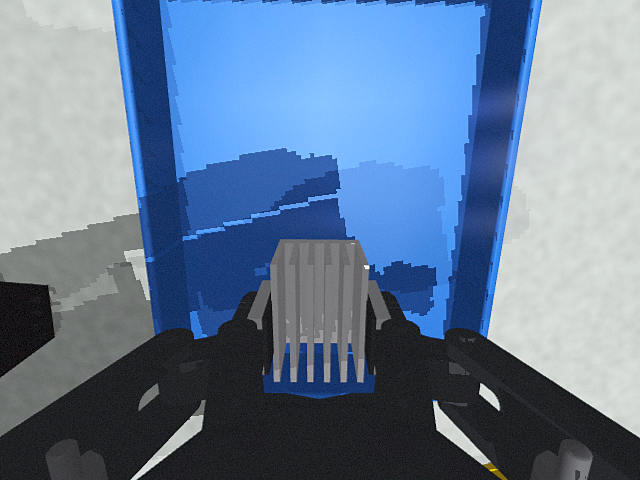

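The silver sink is upright and square in the blue tray, near its -y end. I'll lower it to the floor.

```bash
python3 -m jog '[{"linear":[0,0,0.06],"roll":0},{"linear":[0,0,0.05],"roll":0},{"linear":[0,0,0.03],"roll":0},{"linear":[0,0,0],"roll":0},{"linear":[0,0,0],"roll":0}]' && python3 -m jog '[{"linear":[0,0,0.03],"roll":0},{"linear":[0,0,0],"roll":0},{"linear":[0,0,0],"roll":0}]'  && python3 -m jog '[{"linear":[0,0,0.02],"roll":0},{"linear":[0,0,0],"roll":0},{"linear":[0,0,0],"roll":0}]' | grep -E "pos|ft"
```

```text
time_s: 13.1
position: [0.5776, 0.201, 0.0134]
tool_rot: [[0.145, 0.989, 0.0], [0.989, -0.145, 0.0], [0.0, 0.0, -1.0]]
ft_force: [0.1, 0.3, -1.4]
grip_width: 0.0355
gripper_force: 35.3
time_s: 13.35
position: [0.5777, 0.2009, 0.0133]
tool_rot: [[0.145, 0.989, 0.001], [0.989, -0.145, -0.0], [0.0, 0.001, -1.0]]
ft_force: [-3.3, -0.9, 8.1]
grip_width: 0.0356
gripper_force: 36.4
position: [0.5777, 0.2009, 0.0133]
ft_force: [-4.6, -2.6, 15.5]
```

```bash
python3 -m jog '[{"linear":[0,0,0],"roll":0},{"linear":[0,0,0],"roll":0},{"linear":[0,0,0],"roll":0},{"linear":[0,0,0],"roll":0}]' 0.4 && python3 -m jog '[{"linear":[0,0,-0.3],"roll":0},{"linear":[0,0,-0.6],"roll":0},{"linear":[0,0,-0.8],"roll":0.76},{"linear":[0,0,-0.9],"roll":1},{"linear":[0,0,-0.8],"roll":1},{"linear":[0,0,0],"roll":1},{"linear":[0,0,0],"roll":1},{"linear":[0,0,0],"roll":1},{"linear":[0,0,0],"roll":1},{"linear":[0,0,0],"roll":1},{"linear":[0,0,0],"roll":1},{"linear":[0,0,0],"roll":1}]' 1 && python3 -m jog '[{"linear":[0,0,0],"roll":1},{"linear":[0,0,0],"roll":1},{"linear":[0,0,0],"roll":1},{"linear":[0,0,0],"roll":1},{"linear":[0,0,0],"roll":1},{"linear":[0,0,0],"roll":1},{"linear":[0,0,0],"roll":1},{"linear":[0,0,0],"roll":1},{"linear":[0,0,0],"roll":1},{"linear":[0,0,0],"roll":0}]' | grep pos
python3 -c "
from h import *
print(plane(optics.calibration('top'),(266.5,281.6),.045))
go(.417,.206,.15,-12.2)"
```

```text
time_s: 13.93
position: [0.5776, 0.2009, 0.0111]
tool_rot: [[0.145, 0.989, -0.0], [0.989, -0.145, -0.0], [-0.0, -0.0, -1.0]]
ft_force: [0.3, -1.1, -0.1]
grip_width: 0.0598
gripper_force: 0.0
time_s: 14.93
position: [0.5775, 0.2009, 0.1471]
tool_rot: [[0.842, 0.539, -0.0], [0.539, -0.842, -0.0], [-0.0, -0.0, -1.0]]
ft_force: [-0.4, -0.7, 0.4]
grip_width: 0.0855
gripper_force: 0.0
position: [0.5776, 0.2009, 0.1471]
[0.41753236 0.20383898 0.045     ]
t 15.77 yaw -12.3 roll units -0.02 then lin units [-3.95  0.72 -0.07] pos [0.5776 0.2009 0.1471] q1,q6 [  8. 110.] w 0.0855 F [-0.3 -0.   0.9]
```

```bash
python3 -m jog '[{"linear":[-0.4,0.1,0],"roll":0},{"linear":[-0.8,0.14,0],"roll":0},{"linear":[-0.8,0.14,0],"roll":0},{"linear":[-0.8,0.14,0],"roll":0},{"linear":[-0.7,0.14,0],"roll":0},{"linear":[-0.45,0.1,0],"roll":0},{"linear":[0,0,0],"roll":0},{"linear":[0,0,0],"roll":0}]' | grep pos
python3 - <<'E'
from h import *
go(.417,.2045,.15)
c=optics.calibration("wrist");i=optics.get_image("wrist")[:,:,::-1].copy()
u=proj(c,(.417,.2045,.045));print(u)
cv2.imwrite("pics/w5.png",cv2.resize(i[60:340,140:500],None,fx=2,fy=2))
E
```

```text
position: [0.4166, 0.2045, 0.1477]
t 16.43 yaw -12.0 roll units -0.0 then lin units [ 0.01 -0.   -0.06] pos [0.4166 0.2045 0.1477] q1,q6 [ 11. 113.] w 0.0855 F [0.7 0.6 0.4]
[319.15218565 237.3307355 ]
```

View pics/w5.png

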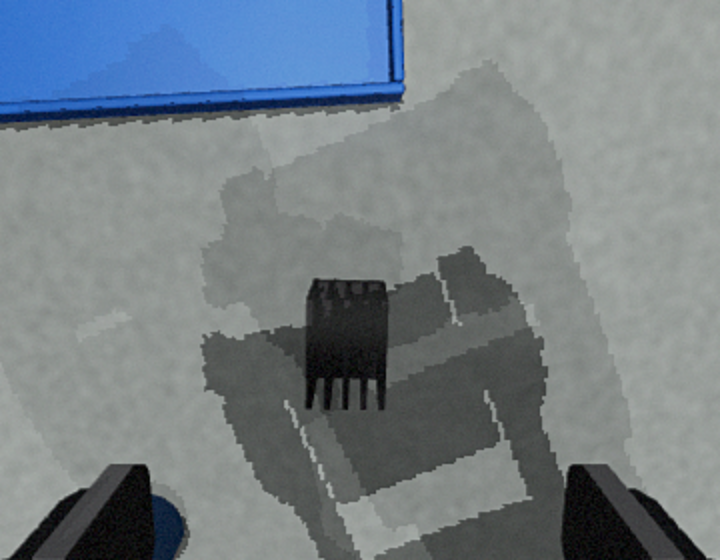

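The black sink sits 6 px left of the prediction, which is about 4.4 mm toward +y, and its yaw is aligned. I'll shift by -0.11 in tool y, then descend and grip.

```bash
python3 -m jog '[{"linear":[0.02,-0.11,0.5],"roll":0},{"linear":[0,0,0.9],"roll":0},{"linear":[0,0,0.9],"roll":0},{"linear":[0,0,0.6],"roll":0},{"linear":[0,0,0.35],"roll":0},{"linear":[0,0,0.14],"roll":0},{"linear":[0,0,0],"roll":0},{"linear":[0,0,0],"roll":0}]' 1 30 && python3 -m jog '[{"linear":[0,0,0],"roll":0},{"linear":[0,0,0],"roll":0},{"linear":[0,0,0],"roll":0},{"linear":[0,0,0],"roll":0},{"linear":[0,0,0],"roll":0},{"linear":[0,0,0],"roll":0},{"linear":[0,0,0],"roll":0},{"linear":[0,0,0],"roll":0},{"linear":[0,0,0],"roll":0},{"linear":[0,0,0],"roll":0}]' -1 35
```

```text
time_s: 17.15
position: [0.4194, 0.2086, 0.012]
tool_rot: [[0.978, -0.21, 0.001], [-0.21, -0.978, 0.0], [0.001, -0.0, -1.0]]
ft_force: [0.5, 0.0, 0.9]
grip_width: 0.0858
gripper_force: 0.0
time_s: 17.98
position: [0.4187, 0.2086, 0.0123]
tool_rot: [[0.978, -0.21, 0.001], [-0.21, -0.978, 0.0], [0.001, -0.0, -1.0]]
ft_force: [-1.4, -0.2, 5.7]
grip_width: 0.0296
gripper_force: 34.7
```

```bash
python3 -m jog '[{"linear":[0,0,-0.3],"roll":0},{"linear":[0,0,-0.6],"roll":0},{"linear":[0,0,-0.8],"roll":-0.76},{"linear":[0,0,-0.6],"roll":-1},{"linear":[0,0,-0.2],"roll":-1},{"linear":[0,0,0],"roll":-1},{"linear":[0,0,0],"roll":-1},{"linear":[0,0,0],"roll":-1},{"linear":[0,0,0],"roll":-1},{"linear":[0,0,0],"roll":-1},{"linear":[0,0,0],"roll":-1},{"linear":[0,0,0],"roll":-1}]' | grep -E "pos|width" && python3 -m jog '[{"linear":[0,0,0],"roll":-1},{"linear":[0,0,0],"roll":-1},{"linear":[0,0,0],"roll":-1},{"linear":[0,0,0],"roll":-1},{"linear":[0,0,0],"roll":-1},{"linear":[0,0,0],"roll":-1},{"linear":[0,0,0],"roll":-1},{"linear":[0,0,0],"roll":-1},{"linear":[0,0,0],"roll":-1},{"linear":[0,0,0],"roll":0},{"linear":[0,0,0],"roll":0}]' | grep pos
python3 -c "
from h import *
go(.5885,.2766,.11,81.7)"
```

```text
position: [0.4183, 0.2085, 0.1117]
grip_width: 0.0294
position: [0.4183, 0.2085, 0.1117]
t 19.9 yaw 81.5 roll units -0.03 then lin units [2.3  3.96 0.04] pos [0.4183 0.2085 0.1117] q1,q6 [12. 20.] w 0.0293 F [-0.1 -0.9 -0.1]
```

```bash
python3 -m jog '[{"linear":[0.25,0.45,0],"roll":0},{"linear":[0.4,0.7,0],"roll":0},{"linear":[0.5,0.8,0],"roll":0},{"linear":[0.5,0.8,0],"roll":0},{"linear":[0.4,0.7,0],"roll":0},{"linear":[0.25,0.51,0],"roll":0},{"linear":[0,0,0],"roll":0},{"linear":[0,0,0],"roll":0}]' | grep -E "pos|width" && python3 -m jog '[{"linear":[0,0,0.4],"roll":0},{"linear":[0,0,0.7],"roll":0},{"linear":[0,0,0.6],"roll":0},{"linear":[0,0,0.4],"roll":0},{"linear":[0,0,0.14],"roll":0},{"linear":[0,0,0],"roll":0},{"linear":[0,0,0],"roll":0}]'| grep -E "pos|width|ft"
```

```text
position: [0.5887, 0.2766, 0.1108]
grip_width: 0.0296
position: [0.5885, 0.2766, 0.0232]
ft_force: [0.8, 0.8, -1.1]
grip_width: 0.0294
```

```bash
python3 -m jog '[{"linear":[0,0,0.06],"roll":0},{"linear":[0,0,0.05],"roll":0},{"linear":[0,0,0],"roll":0},{"linear":[0,0,0],"roll":0},{"linear":[0,0,0],"roll":0}]'| grep -E "pos|width|ft"
```

```text
position: [0.5886, 0.2766, 0.018]
ft_force: [1.5, -0.2, -0.6]
grip_width: 0.0299
```

```bash
python3 -m jog '[{"linear":[0,0,0.03],"roll":0},{"linear":[0,0,0.03],"roll":0},{"linear":[0,0,0],"roll":0},{"linear":[0,0,0],"roll":0}]'| grep -E "pos|width|ft"; python3 -m jog '[{"linear":[0,0,0.02],"roll":0},{"linear":[0,0,0],"roll":0},{"linear":[0,0,0],"roll":0}]'| grep -E "pos|width|ft"
```

```text
position: [0.5887, 0.2767, 0.0163]
ft_force: [-2.1, -1.5, 6.3]
grip_width: 0.0296
position: [0.5887, 0.2766, 0.0163]
ft_force: [-4.6, -1.6, 11.2]
grip_width: 0.0296
```

```bash
python3 -m jog '[{"linear":[0,0,0],"roll":0},{"linear":[0,0,0],"roll":0},{"linear":[0,0,0],"roll":0},{"linear":[0,0,0],"roll":0}]' 0.3 | grep -E "width" && python3 -m jog '[{"linear":[0,0,-0.3],"roll":0},{"linear":[0,0,-0.6],"roll":0},{"linear":[0,0,-0.8],"roll":0},{"linear":[0,0,-0.9],"roll":-1},{"linear":[0,0,-0.8],"roll":-1},{"linear":[0,0,0],"roll":-0.44},{"linear":[0,0,0],"roll":0},{"linear":[0,0,0],"roll":0}]' 1 | grep -E "pos|width"
python3 -c "
from h import *
go(.344,.320,.15,93.7)"
```

```text
grip_width: 0.0556
position: [0.5882, 0.2765, 0.1506]
grip_width: 0.0853
t 23.15 yaw 93.8 roll units 0.02 then lin units [ 1.48 -6.02  0.01] pos [0.5882 0.2765 0.1506] q1,q6 [15. 11.] w 0.0853 F [-0.2  0.7 -1.7]
```

```bash
python3 -m jog '[{"linear":[0.1,-0.5,0],"roll":0},{"linear":[0.2,-0.8,0],"roll":0},{"linear":[0.2,-0.8,0],"roll":0},{"linear":[0.2,-0.8,0],"roll":0},{"linear":[0.2,-0.8,0],"roll":0},{"linear":[0.2,-0.8,0],"roll":0},{"linear":[0.2,-0.8,0],"roll":0},{"linear":[0.15,-0.5,0],"roll":0},{"linear":[0.05,-0.22,0],"roll":0},{"linear":[0,0,0],"roll":0},{"linear":[0,0,0],"roll":0}]' | grep pos
python3 - <<'E'
from h import *
go(.344,.320,.15)
c=optics.calibration("wrist");i=optics.get_image("wrist")[:,:,::-1].copy()
u=proj(c,(.344,.320,.05));print(u);cv2.circle(i,tuple(int(v) for v in u),3,(0,255,0),-1)
t=optics.get_image("top")[130:340,190:530,::-1]
cv2.imwrite("pics/w6.png",np.vstack([i[60:400,100:540],cv2.resize(t,(440,260))]))
E
```

```text
position: [0.3448, 0.3202, 0.1503]
t 24.07 yaw 93.9 roll units -0.0 then lin units [-0.   -0.02  0.01] pos [0.3448 0.3202 0.1503] q1,q6 [28. 25.] w 0.0853 F [1.3 0.3 1.3]
[317.18399857 238.82137803]
```

View pics/w6.png

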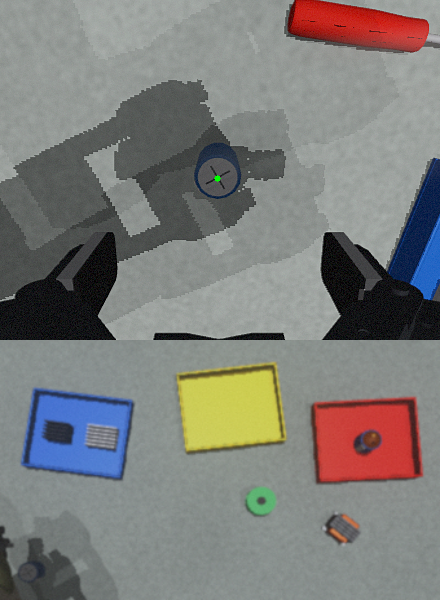

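The cap is exactly at the prediction, and both sinks stand upright in the blue tray. Descend and grip.

```bash
python3 -m jog '[{"linear":[0,-0.02,0.5],"roll":0},{"linear":[0,0,0.9],"roll":0},{"linear":[0,0,0.9],"roll":0},{"linear":[0,0,0.6],"roll":0},{"linear":[0,0,0.3],"roll":0},{"linear":[0,0,0.1],"roll":0},{"linear":[0,0,0],"roll":0},{"linear":[0,0,0],"roll":0}]' 1 30| grep -E "pos|ft" && python3 -m jog '[{"linear":[0,0,0],"roll":0},{"linear":[0,0,0],"roll":0},{"linear":[0,0,0],"roll":0},{"linear":[0,0,0],"roll":0},{"linear":[0,0,0],"roll":0},{"linear":[0,0,0],"roll":0},{"linear":[0,0,0],"roll":0},{"linear":[0,0,0],"roll":0},{"linear":[0,0,0],"roll":0},{"linear":[0,0,0],"roll":0}]' -1 30 | grep -E "pos|ft|width" && python3 -m jog '[{"linear":[0,0,-0.3],"roll":0},{"linear":[0,0,-0.6],"roll":0},{"linear":[0,0,-0.8],"roll":0},{"linear":[0,0,-0.8],"roll":0},{"linear":[0,0,-0.4],"roll":0},{"linear":[0,0,0],"roll":0},{"linear":[0,0,0],"roll":0}]'| grep -E "pos|width"
python3 -c "
from h import *
go(.6205,.018,.13)"
```

```text
position: [0.3444, 0.3202, 0.0189]
ft_force: [-0.7, 0.8, 0.1]
position: [0.3436, 0.3203, 0.0191]
ft_force: [-1.1, -0.2, 5.3]
grip_width: 0.0341
position: [0.3434, 0.3202, 0.1347]
grip_width: 0.0342
t 26.25 yaw 93.9 roll units -0.0 then lin units [-8.01  6.4   0.12] pos [0.3434 0.3202 0.1347] q1,q6 [29. 25.] w 0.0342 F [-0.7  0.6 -1.3]
```

```bash
python3 -m jog '[{"linear":[-0.4,0.32,0],"roll":0},{"linear":[-0.7,0.56,0],"roll":0},{"linear":[-0.75,0.6,0],"roll":0},{"linear":[-0.75,0.6,0],"roll":0},{"linear":[-0.75,0.6,0],"roll":0},{"linear":[-0.75,0.6,0],"roll":0},{"linear":[-0.75,0.6,0],"roll":0},{"linear":[-0.75,0.6,0],"roll":0},{"linear":[-0.75,0.6,0],"roll":0},{"linear":[-0.75,0.6,0],"roll":0},{"linear":[-0.5,0.4,0],"roll":0},{"linear":[-0.41,0.32,0],"roll":0}]' | grep pos; python3 -m jog '[{"linear":[0,0,0],"roll":0},{"linear":[0,0,0.4],"roll":0},{"linear":[0,0,0.8],"roll":0},{"linear":[0,0,0.8],"roll":0},{"linear":[0,0,0.4],"roll":0},{"linear":[0,0,0.2],"roll":0},{"linear":[0,0,0],"roll":0},{"linear":[0,0,0],"roll":0}]' | grep -E "pos|ft"
python3 - <<'E'
from h import *
go(.6205,.018,.0231)
cv2.imwrite("pics/w7.png",optics.get_image("wrist")[:,:,::-1])
E
```

```text
position: [0.6211, 0.0156, 0.1319]
position: [0.6204, 0.018, 0.0305]
ft_force: [-0.2, -0.5, 0.1]
t 27.92 yaw 93.9 roll units -0.0 then lin units [-0.    0.    0.18] pos [0.6204 0.018  0.0305] q1,q6 [ -9. -13.] w 0.0345 F [-0.2 -0.5  0.1]
```

View pics/w7.png

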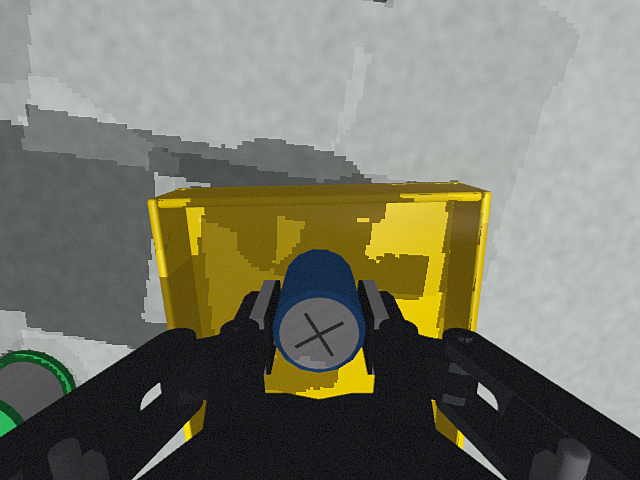

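The good cap hangs upright at the +y end of the yellow tray, well clear of the walls. I'll lower it.

```bash
python3 -m jog '[{"linear":[0,0,0.08],"roll":0},{"linear":[0,0,0.06],"roll":0},{"linear":[0,0,0],"roll":0},{"linear":[0,0,0],"roll":0}]'| grep -E "pos|ft"; python3 -m jog '[{"linear":[0,0,0.03],"roll":0},{"linear":[0,0,0.03],"roll":0},{"linear":[0,0,0],"roll":0},{"linear":[0,0,0],"roll":0}]'| grep -E "pos|width|ft"
```

```text
position: [0.6205, 0.0178, 0.0252]
ft_force: [0.4, -0.5, -0.8]
position: [0.6207, 0.0177, 0.0231]
ft_force: [-1.5, 0.0, 4.4]
grip_width: 0.0341
```

```bash
python3 -m jog '[{"linear":[0,0,0.02],"roll":0},{"linear":[0,0,0],"roll":0},{"linear":[0,0,0],"roll":0}]'| grep -E "pos|ft"; python3 -m jog '[{"linear":[0,0,0],"roll":0},{"linear":[0,0,0],"roll":0},{"linear":[0,0,0],"roll":0},{"linear":[0,0,0],"roll":0}]' 0.4 | grep -E "width" && python3 -m jog '[{"linear":[0,0,-0.3],"roll":0},{"linear":[0,0,-0.6],"roll":0},{"linear":[0,0,-0.8],"roll":0.6},{"linear":[0,0,-0.8],"roll":1},{"linear":[0,0,-0.7],"roll":1},{"linear":[0,0,0],"roll":1},{"linear":[0,0,0],"roll":1},{"linear":[0,0,0],"roll":1},{"linear":[0,0,0],"roll":1},{"linear":[0,0,0],"roll":1},{"linear":[0,0,0],"roll":1},{"linear":[0,0,0],"roll":1}]' 1 | grep -E "pos|width"
python3 -m jog '[{"linear":[0,0,0],"roll":0},{"linear":[0,0,0],"roll":0}]' | grep pos
python3 -c "
from h import *
go(.408,-.1964,.15,45.9)"
```

```text
position: [0.6206, 0.0178, 0.0231]
ft_force: [-3.9, -0.4, 11.4]
grip_width: 0.0597
position: [0.6204, 0.0178, 0.1494]
grip_width: 0.0856
position: [0.6204, 0.0178, 0.1495]
t 30.38 yaw 46.0 roll units 0.02 then lin units [-7.54 -0.09 -0.01] pos [0.6204 0.0178 0.1495] q1,q6 [-9. 35.] w 0.0852 F [-0.7  0.1  0.1]
```

```bash
python3 -m jog '[{"linear":[-0.5,-0.01,0],"roll":0},{"linear":[-0.8,-0.01,0],"roll":0},{"linear":[-0.8,-0.01,0],"roll":0},{"linear":[-0.8,-0.01,0],"roll":0},{"linear":[-0.8,-0.01,0],"roll":0},{"linear":[-0.8,-0.01,0],"roll":0},{"linear":[-0.8,-0.01,0],"roll":0},{"linear":[-0.8,-0.01,0],"roll":0},{"linear":[-0.8,-0.01,0],"roll":0},{"linear":[-0.64,0,0],"roll":0},{"linear":[0,0,0],"roll":0},{"linear":[0,0,0],"roll":0}]' | grep pos
python3 - <<'E'
from h import *
go(.408,-.1964,.15)
c=optics.calibration("wrist");i=optics.get_image("wrist")[:,:,::-1].copy()
u=proj(c,(.408,-.1964,.042));print(u);cv2.circle(i,tuple(int(v) for v in u),2,(0,255,0),-1)
cv2.imwrite("pics/w8.png",cv2.resize(i[60:340,140:500],None,fx=2,fy=2))
E
```

```text
position: [0.4074, -0.1969, 0.1499]
t 31.38 yaw 45.9 roll units -0.0 then lin units [ 0.02  0.   -0.  ] pos [ 0.4074 -0.1969  0.1499] q1,q6 [-41.   3.] w 0.0857 F [0.2 1.  0.1]
[318.68856475 235.11363922]
```

View pics/w8.png

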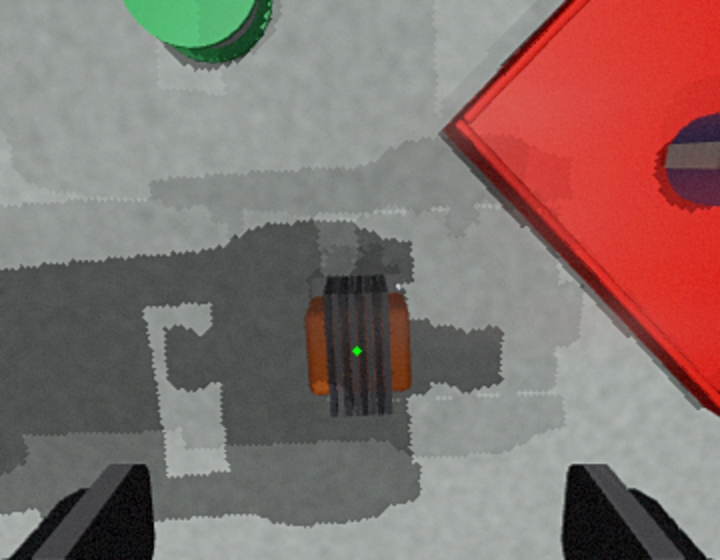

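The transformer is on target, about 2° off in yaw. Descend and grip with 60 N.

```bash
python3 -m jog '[{"linear":[0.02,0.02,0.5],"roll":-0.4},{"linear":[0,0,0.9],"roll":0},{"linear":[0,0,0.9],"roll":0},{"linear":[0,0,0.7],"roll":0},{"linear":[0,0,0.4],"roll":0},{"linear":[0,0,0.12],"roll":0},{"linear":[0,0,0],"roll":0},{"linear":[0,0,0],"roll":0}]' 1 30| grep -E "pos|ft" && python3 -m jog '[{"linear":[0,0,0],"roll":0},{"linear":[0,0,0],"roll":0},{"linear":[0,0,0],"roll":0},{"linear":[0,0,0],"roll":0},{"linear":[0,0,0],"roll":0},{"linear":[0,0,0],"roll":0},{"linear":[0,0,0],"roll":0},{"linear":[0,0,0],"roll":0},{"linear":[0,0,0],"roll":0},{"linear":[0,0,0],"roll":0}]' -1 60 | grep -E "pos|ft|width|gripper" && python3 -m jog '[{"linear":[0,0,-0.3],"roll":0},{"linear":[0,0,-0.6],"roll":0},{"linear":[0,0,-0.8],"roll":0},{"linear":[0,0,-0.8],"roll":-0.2},{"linear":[0,0,-0.4],"roll":-1},{"linear":[0,0,0],"roll":-1},{"linear":[0,0,0],"roll":-1},{"linear":[0,0,0],"roll":-1},{"linear":[0,0,0],"roll":-1},{"linear":[0,0,0],"roll":-1},{"linear":[0,0,0],"roll":-1},{"linear":[0,0,0],"roll":-1}]'| grep -E "pos|width"; python3 -m jog '[{"linear":[0,0,0],"roll":-1},{"linear":[0,0,0],"roll":0},{"linear":[0,0,0],"roll":0}]' | grep -E "pos|width"
python3 -c "
from h import *
go(.6255,-.058,.12,93.7)"
```

```text
position: [0.4098, -0.1961, 0.0096]
ft_force: [-0.1, -0.4, 1.1]
position: [0.4092, -0.1963, 0.0097]
ft_force: [-2.0, 1.5, 7.5]
grip_width: 0.0389
gripper_force: 60.9
position: [0.4086, -0.1959, 0.1248]
grip_width: 0.039
position: [0.4088, -0.196, 0.1248]
grip_width: 0.0391
t 34.18 yaw 93.7 roll units 0.0 then lin units [3.09 5.63 0.12] pos [ 0.4088 -0.196   0.1248] q1,q6 [-41. -44.] w 0.0391 F [ 0.   0.2 -4.3]
```

```bash
python3 -m jog '[{"linear":[0.2,0.36,0],"roll":0},{"linear":[0.36,0.66,0],"roll":0},{"linear":[0.42,0.77,0],"roll":0},{"linear":[0.42,0.77,0],"roll":0},{"linear":[0.42,0.77,0],"roll":0},{"linear":[0.42,0.77,0],"roll":0},{"linear":[0.4,0.72,0],"roll":0},{"linear":[0.3,0.53,0],"roll":0},{"linear":[0.15,0.28,0],"roll":0},{"linear":[0,0,0],"roll":0},{"linear":[0,0,0],"roll":0}]' | grep pos; python3 -m jog '[{"linear":[0,0,0.4],"roll":0},{"linear":[0,0,0.7],"roll":0},{"linear":[0,0,0.8],"roll":0},{"linear":[0,0,0.5],"roll":0},{"linear":[0,0,0.2],"roll":0},{"linear":[0,0,0],"roll":0},{"linear":[0,0,0],"roll":0}]' | grep -E "pos|ft"
python3 - <<'E'
from h import *
go(.6255,-.058,.0137)
cv2.imwrite("pics/w9.png",optics.get_image("wrist")[:,:,::-1])
E
```

```text
position: [0.625, -0.0573, 0.1242]
position: [0.6255, -0.0583, 0.0219]
ft_force: [0.6, 0.5, -3.3]
t 35.68 yaw 93.8 roll units -0.0 then lin units [ 0.01 -0.    0.21] pos [ 0.6255 -0.0583  0.0219] q1,q6 [-16. -20.] w 0.039 F [ 0.6  0.5 -3.3]
```

View pics/w9.png

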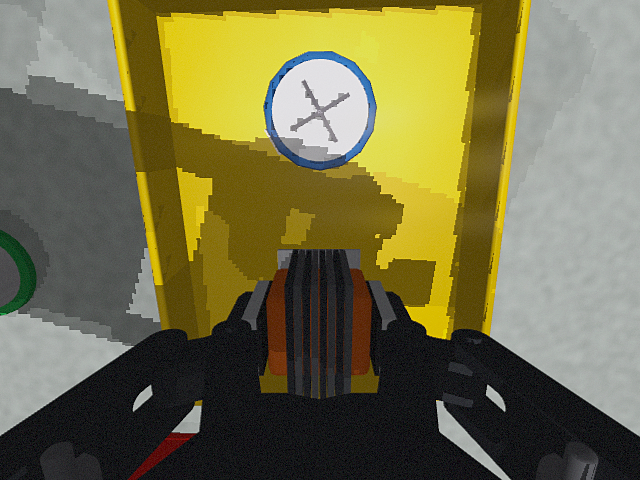

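The transformer hangs upright with clear floor between it and the standing cap. Lower it.

```bash
python3 -m jog '[{"linear":[0,0,0.1],"roll":0},{"linear":[0,0,0.06],"roll":0},{"linear":[0,0,0],"roll":0},{"linear":[0,0,0],"roll":0}]'| grep -E "pos|ft"; python3 -m jog '[{"linear":[0,0,0.03],"roll":0},{"linear":[0,0,0.03],"roll":0},{"linear":[0,0,0],"roll":0},{"linear":[0,0,0],"roll":0}]'| grep -E "pos|width|ft"
```

```text
position: [0.6254, -0.0576, 0.0148]
ft_force: [0.9, 0.1, -3.0]
position: [0.6256, -0.0577, 0.0138]
ft_force: [-3.9, -0.0, 8.6]
grip_width: 0.0392
```

Contact made. Release, lift, retreat and check.

```bash
python3 -m jog '[{"linear":[0,0,0],"roll":0},{"linear":[0,0,0],"roll":0},{"linear":[0,0,0],"roll":0},{"linear":[0,0,0],"roll":0}]' 0.45 | grep -E "width" && python3 -m jog '[{"linear":[0,0,-0.3],"roll":0},{"linear":[0,0,-0.6],"roll":0},{"linear":[0,0,-0.9],"roll":0},{"linear":[0,0,-0.9],"roll":0},{"linear":[0,0,-0.9],"roll":0},{"linear":[0,0,-0.6],"roll":0},{"linear":[0,0,0],"roll":0}]' | grep -E "pos"; python3 -m jog '[{"linear":[-0.8,-0.6,0],"roll":0},{"linear":[-0.8,-0.6,0],"roll":0},{"linear":[-0.8,-0.6,0],"roll":0},{"linear":[-0.8,-0.6,0],"roll":0},{"linear":[-0.8,-0.6,0],"roll":0},{"linear":[-0.8,-0.6,0],"roll":0},{"linear":[-0.8,-0.6,0],"roll":0},{"linear":[-0.8,-0.6,0],"roll":0},{"linear":[0,0,0],"roll":0},{"linear":[0,0,0],"roll":0}]' | grep -E "pos|ft"
python3 - <<'E'
from h import *
t=optics.get_image("top")[130:330,140:540,::-1];s=optics.get_image("scene")[140:340,80:520,::-1]
cv2.imwrite("pics/end.png",np.vstack([cv2.resize(t,(640,300)),cv2.resize(s,(640,290))]))
E
```

```text
grip_width: 0.0617
position: [0.6272, -0.058, 0.1872]
position: [0.4499, -0.3274, 0.1801]
ft_force: [1.2, 0.9, 0.4]
```

View pics/end.png

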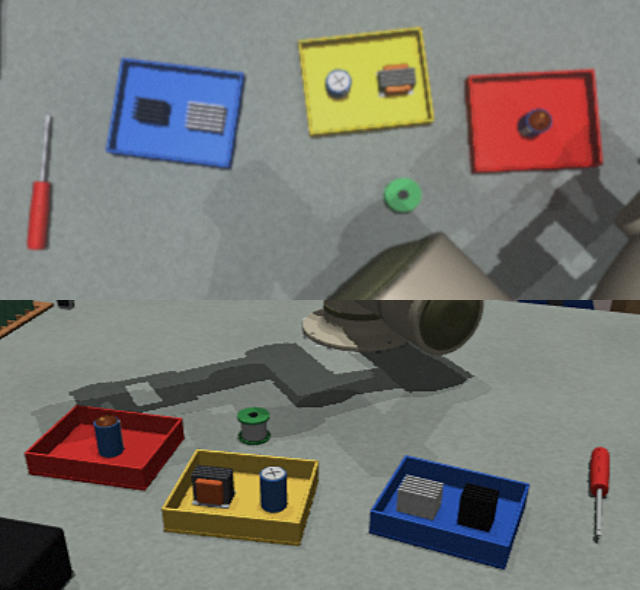

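All five parts stand upright in the right trays, and the reel and screwdriver haven't moved.

```bash
python3 -c "
from rig import env
print(env.close_job())"
```

```text
the job is handed in; nothing more can be done
None
```

The job is handed in: the blown capacitor went into the red tray first, both heat sinks are in the blue tray, and the good capacitor and transformer are in the yellow tray, all standing upright with the solder reel and screwdriver untouched.

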